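# Open the test-rig valve by exactly one turn of its handwheel

## Robot

A 6-joint arm with a two-finger parallel gripper is mounted at the origin on a cart in front of the work surface, level with it; the furniture and walls round the work are solid. World frame = base frame: x ahead of the robot, y to its left, z up, the work surface at z = 0. Lengths are in mm, angles in degrees, forces in N, time in s.
With the tool pointing down it reaches from about 350 to 850 mm from the base axis. Payload 8.1 kg.
Tool frame: the origin (TCP) lies at the very end of the fingers, on their centre line; the grasp point (between the pads) lies 19 mm behind it (r.grip_point_offset is the distance from the TCP to the grasp point, in mm); z points along the fingers, y is the line along which they close (so a half turn about z gives the same grasp; the last joint's range is limited). The gripper opens to 85 mm and grips with 20 to 120 N. Pads are 22 mm wide; open, the fingers measure 114 mm over their backs; the gripper's body (76 mm by 85 mm) begins 54 mm behind the grasp point. The pads swing forward as they close: fully open they stand 13 mm farther back than shut.
Start: joints at [70.164, 7.471, 85.268, -0, 87.261, -4.893], TCP at [154.69, 579.721, 231.292] pointing down, gripper open.
Joint ranges: [-169.43, 169.43], [-51.17, 129.36], [1.28, 143.12], [-76.62, 256.62], [0, 156.53], [-152.29, 152.29]. Speed limits (degrees/s): [136.94, 136.94, 159.86, 180, 180, 180].

## Interface

Orientations are given as [roll, pitch, yaw] about the fixed x, y, z axes, in that order (R = Rz(yaw) Ry(pitch) Rx(roll)).
In Python, from bench import status, eyes, r gives the robot as it stands.
- The arm moves only by the shell command python3 -m handwheel 'ROWS' [FORCE]. ROWS is a JSON object whose one key "series" holds a list that holds one entry, the list of rows, each a list of 7 numbers: the shift along the tool's x, y, z in cm, then the turn, a rotation vector about the tool's x, y, z in rad, then the opening, from 0 (shut) to 1 (fully open). In form: {"series": [[[tx, ty, tz, rx, ry, rz, claw], ...]]}. A call has 1 to 12 rows; each row is the pose to reach, as a shift and turn from the pose commanded when the call began, along the tool's axes at that moment; what a row does not reach only later rows make up. A row lasts 1/8 s, in which the tool goes at most 62.5 mm and 10.7 degrees, less where a joint would pass 70% of its speed; a pose out of reach is approached as far as the arm can. A call with a gripper value outside its range is refused whole. The fingers move at their own pace and stop on an object; FORCE is the grip in N (left out, the last holds). Time passes only in rows, so rows that repeat a pose let the fingers close. It gives the time, the measured TCP pose, the force, the opening and the grip force at its end, in the units of the state.
- status.sense(): the state, without advancing time (a new reading comes with each control period).
- eyes.snapshot(name): name is "side" or "top" or "wrist"; returns a dict with "img" (400x640x3 uint8, red, green, blue), "mtx" (3x3 intrinsics, pixels), "R" (3x3) and "t" (3): a world point X has camera coordinates R X + t. Camera axes: x right, y down, z forward; pixel columns grow to the right and rows downward; lengths in mm; the calibration is good to about 2 mm. A picture is of the moment at which its call begins. There is no depth.
- r.hand_in(): hands the job in; it is judged then, once.
The state is a dict: "time": time; "joint_pos": joint angles; "qd": joint speeds; "joint_efforts": joint torques, N m; "tool_pos": TCP position; "tcp_rot": TCP orientation; "ft_force": force on the tool from outside, world axes, zero at the start; "wrist_torque": the same for the moment, N m; "finger_gap": finger opening in mm; "grip_force": force on a finger pad.
Only numpy, scipy, OpenCV 4.12 (cv2) and the standard library are available. Lean on these libraries where they do the work, as an engineer would, in place of code of your own. Each camera call takes 0.05 s, during which the arm holds its last target. There are 200 camera calls.

## Task

For the leak test, open the valve whose handwheel has an upright handle on its rim by exactly one turn: with the fingertips, without gripping or shoving hard, push that handle once right round anticlockwise (seen from above), and stop when it is back in line with the fixed pointer it started at, not turning it on past there. Leave the other valve's plain wheel as it is set and do not disturb the loose parts on the bench, then take the hand clear.

Things in the scene. Friction and masses are not known exactly. Their poses are not given: they have to be found in the camera images.
- valve: Brass angle valve with the upright handle on its wheel, on a round steel flange 90 mm across, fixed to the bench. Origin: centre of the flange's underside; z up along the wheel axis; x towards the fixed pointer, where the handle starts. A side outlet reaches 42 mm to -x, 29 to 61 mm high. A flat index arm under the wheel ends in the pointer, at most 109 mm high, 79 mm from the axis.
- handwheel (a joint): Turn of that valve's wheel about its vertical axis, rad. 0 at the start (shut, against its stop); positive = anticlockwise seen from above = opening; one turn is 6.283. It counts on over several turns; no stop marks one turn. About 0.2 N m of friction (4 N at the handle); it stays where it is left.
- spoke_handle: The upright black handle on the rim at the end of one spoke: a rod 15 to 19 mm in diameter and 51 mm tall (115 to 166 mm above the bench), 55 mm from the wheel axis. Origin: centre of its foot, 115 mm above the bench; z up. The grip revolves freely on its own pin, so its yaw says nothing of the wheel.
- handle_top (a point): Centre of the upper end of the upright handle, 166 mm above the bench.
- wheel_hub (a point): Point on the vertical wheel axis in the plane of the rim, 112 mm above the bench. The aluminium wheel has three spokes and a 10 mm thick rim of 55 mm radius (120 mm outside diameter), rim top 117 mm above the bench, top of the hub nut 124 mm.
- pointer_tip (a point): Outer tip of the fixed pointer, 78.5 mm from the wheel axis and 106.5 mm above the bench. At the start, and again after one full turn, the handle lies on the straight line from the wheel axis to it.
- plain_valve: The other valve, of the same make, fixed, without pointer: its smaller wheel has no upright handle. Origin: centre of the 90 mm flange's underside.
- plain_rim (a point): A point on top of the rim of the plain wheel (rim radius 40 mm, four spokes, rim top 117 mm above the bench); shows whether that wheel was turned. It starts at any angle.
- seal_tape: White spool of sealing tape, 52 mm across and 17 mm high, loose. Origin: centre of its underside.
- cap_4: Round ribbed red plastic cap, 30 mm across, 18 mm high, loose. Origin: centre of its underside.
- nipple_4: Brass threaded pipe nipple lying down, 25x40x28 mm, loose. Origin: centre of its underside.
- gauge_loose: Black-cased pressure gauge lying on its back, 81x58x31 mm, loose. Origin: centre of its underside.
- ball_valve_1: Small ball valve with a flat red lever, 33x110x51 mm, loose. Origin: centre of its underside.
Mind the look-alikes: they are no part of the job. What is shaped like the valve but turquoise is not meant.

How it is judged:
By the outcome, as a careful person would: the job done as asked, in the order asked, and still so for the second after the job is handed in, with the robot touching nothing.
It also fails if it takes over 51 s, if anything falls off the work surface, if the arm or the gripper's body presses on something with over 40 N, if the wrist force passes 120 N, or if a joint passes its speed limit or range.

## Working session

There is one attempt and no reset: what is moved stays moved. The work goes in short steps, Python scripts to look and compute and a shell command to move; the robot and the scene stay as the last step left them, time stands still between calls to the robot, and variables do not carry over. Pictures are saved under pics/ and viewed, at most 10 in all, crops included, and the job is handed in when it is done.

```bash
mkdir -p pics; ls
python3 - <<'E'
from bench import status, eyes, r
import cv2
print(status.sense())
for n in ["top","side"]:
    s=eyes.snapshot(n); cv2.imwrite(f"pics/{n}0.png",s["img"][:,:,::-1]); print(n,s["mtx"],s["R"],s["t"])
E
```

```text
pics
{'time': 0.0, 'joint_pos': array([ 7.01637507e+01,  7.51584807e+00,  8.53308224e+01,  9.42501019e-04,
        8.72609342e+01, -4.89439763e+00]), 'qd': array([-0.07377091,  0.07518348, -0.05308299, -0.06402491,  0.05860625,
        0.07926308]), 'joint_efforts': array([ 2.05521996e-03, -5.69403327e+01, -5.00555921e+01, -5.46157150e-05,
        1.48147711e-02, -2.16307552e-05]), 'tool_pos': array([154.49935185, 579.18992331, 230.22192601]), 'tcp_rot': array([-1.79892868e+02, -1.01186799e-02,  1.65058093e+02]), 'ft_force': array([-0.10079103, -1.05695642, -0.3244961 ]), 'wrist_torque': array([0.01434794, 0.01944986, 0.02371341]), 'grip_force': 0.0, 'finger_gap': 85.11748254467399}
top [[505.71996936   0.         315.27193377]
 [  0.         505.71996936 201.21942181]
 [  0.           0.           1.        ]] [[ 0.00570547 -0.99993107  0.01026167]
 [-0.98975606 -0.00711075 -0.14259168]
 [ 0.14265482 -0.009343   -0.9897284 ]] [-328.02398414  507.05810907 1270.04995733]
side [[446.17727162   0.         326.10419435]
 [  0.         446.17727162 197.93329692]
 [  0.           0.           1.        ]] [[ 0.90558666 -0.42414307  0.00393124]
 [-0.19769171 -0.43025478 -0.88079442]
 [ 0.37527429  0.7968585  -0.47348256]] [-603.87574237   74.79318192 1174.89901169]
```

View pics/top0.png

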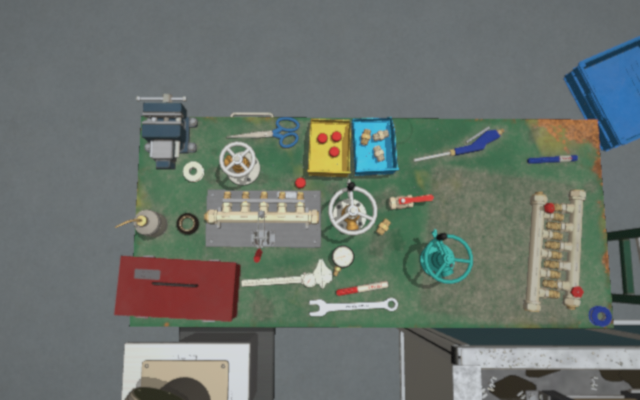

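View pics/side0.png

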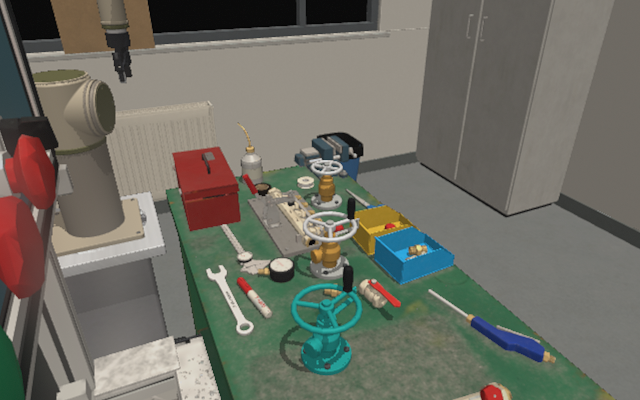

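Candidates: the aluminium wheel with black handle at top (353,212), handle (350,187); the turquoise look-alike at (446,259) is excluded; the plain wheel at (238,161) has no handle. I choose the first and check it in a close crop.

Run:
```python
import cv2, numpy as np
a=cv2.imread("pics/top0.png")[165:255,300:420]; b=cv2.imread("pics/side0.png")[185:285,285:405]
a=cv2.resize(a,None,fx=3.3,fy=3.3,interpolation=cv2.INTER_CUBIC); b=cv2.resize(b,(396,330),interpolation=cv2.INTER_CUBIC)
o=np.zeros((330,800,3),np.uint8); o[:a.shape[0],:396]=a[:,:396]; o[:,400:796]=b
cv2.imwrite("pics/crop.png",o)
```

```text
(no output)
```

View pics/crop.png

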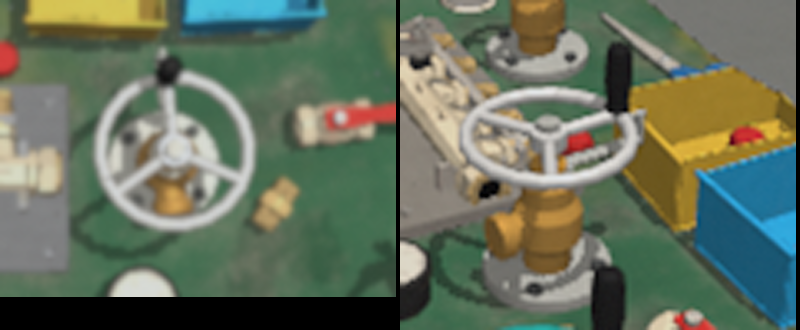

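The crop confirms it: three-spoke aluminium wheel, brass body, black handle above the pointer at the far side (top ≈(351,186), hub ≈(353,210)). Now to measure.

```bash
cat > h.py <<'E'
import cv2, numpy as np
from bench import status, eyes, r
def ray(s,uv):
    d=s["R"].T@np.linalg.inv(s["mtx"])@np.array([uv[0],uv[1],1.]); return -s["R"].T@s["t"],d
def plane(s,uv,z):
    o,d=ray(s,uv); return o+d*(z-o[2])/d[2]
def two(s1,u1,s2,u2):
    o1,d1=ray(s1,u1);o2,d2=ray(s2,u2)
    k=np.linalg.lstsq(np.c_[d1,-d2],o2-o1,rcond=None)[0]
    a,b=o1+k[0]*d1,o2+k[1]*d2; return (a+b)/2,np.linalg.norm(a-b)
def proj(s,X):
    c=s["R"]@np.array(X,float)+s["t"]; p=s["mtx"]@c; return p[:2]/p[2]
def blobs(m):
    n,l,st,c=cv2.connectedComponentsWithStats(m.astype(np.uint8)); return l,st,c
E
python3 - <<'E'
from h import *
T=eyes.snapshot("top");S=eyes.snapshot("side")
def rim(s,box):
    x0,y0,x1,y1=box; g=cv2.cvtColor(s["img"],cv2.COLOR_RGB2HSV)
    m=((g[...,1]<60)&(g[...,2]>110)).astype(np.uint8); q=np.zeros_like(m); q[y0:y1,x0:x1]=m[y0:y1,x0:x1]
    l,st,c=blobs(q); i=1+np.argmax(st[1:,2]*st[1:,3]); 
    k=max(cv2.findContours((l==i).astype(np.uint8),cv2.RETR_EXTERNAL,cv2.CHAIN_APPROX_NONE)[0],key=len)
    h=cv2.convexHull(k); return cv2.fitEllipse(h)
et=rim(T,(322,175,384,243)); es=rim(S,(296,205,362,248)); ep=rim(T,(215,138,262,180))
print(et,es,ep)
for e,s in((et,T),(es,S),(ep,T)): print("hub",plane(s,e[0],112), "dia px->mm", plane(s,(e[0][0]+e[1][1]/2,e[0][1]),112)-plane(s,e[0],112))
print(two(T,et[0],S,es[0]))
def dark(s,box):
    x0,y0,x1,y1=box;m=s["img"].max(2)<60;q=np.zeros_like(m);q[y0:y1,x0:x1]=m[y0:y1,x0:x1]
    l,st,c=blobs(q);i=1+np.argmax(st[1:,4]);print(st[i],c[i]);return c[i],st[i]
ct,bt=dark(T,(338,175,364,197)); cs,bs=dark(S,(340,190,360,225))
X=two(T,ct,S,cs);print("handle mid",X)
u=(bs[0]+bs[2]/2,bs[1]+3)
print("handle top T@166",plane(T,(bt[0]+bt[2]/2,bt[1]+4),166),"two",two(T,ct,S,u))
# loose parts / neighbours near
for n,uv,z in [("cap",(300,183),18),("bin corner",(352,172),40),("redlever",(430,198),45),("blueBinCorner",(397,170),40),("gauge",(343,257),31),("nipple",(383,227),28),("ballv",(400,202),30)]: print(n,plane(T,uv,z).round())
E
```

```text
((352.6849060058594, 209.27503967285156), (49.7147331237793, 76.28043365478516), 131.50857543945312) ((290.44842529296875, 226.2997589111328), (42.62065887451172, 137.48098754882812), 89.82994079589844) ((240.34877014160156, 157.21217346191406), (48.73691177368164, 61.36807632446289), 14.01407241821289)
hub [ 479.33507952 -415.27139213  112.        ] dia px->mm [  0.65280353 -93.02024979   0.        ]
hub [ 401.62235014 -382.93572986  112.        ] dia px->mm [135.45307014 -62.40103611   0.        ]
hub [ 606.80790447 -138.66831642  112.        ] dia px->mm [  0.61289451 -75.5963628    0.        ]
(array([ 437.46853001, -403.36081487,  124.58599275]), np.float64(82.50253544044304))
[348 183   7   8  40] [350.6   186.175]
[347 198   8  22 149] [350.59060403 207.93959732]
handle mid (array([ 532.83668257, -408.76052698,  139.67777867]), np.float64(2.7859370575811107))
handle top T@166 [ 524.97195263 -408.20407887  166.        ] two (array([ 531.56998082, -408.12604908,  156.698606  ]), np.float64(6.446503444708224))
cap [ 560. -284.   18.]
bin corner [ 587. -420.   40.]
redlever [ 519. -621.   45.]
blueBinCorner [ 593. -538.   40.]
gauge [ 366. -397.   31.]
nipple [ 444. -501.   28.]
ballv [ 510. -546.   30.]
```

Run:
```python
from h import *
T=eyes.snapshot("top");S=eyes.snapshot("side")
from scipy.optimize import least_squares
for s in(T,S):
    h=np.array([475.,-413.]); g=cv2.cvtColor(s["img"],cv2.COLOR_RGB2HSV)
    v,u=np.nonzero((g[...,1]<45)&(g[...,2]>150))
    P=np.array([plane(s,p,112)[:2] for p in zip(u,v)])
    for w in(20,14,10,8):
        d=np.linalg.norm(P-h,axis=1); Q=P[abs(d-55)<w]
        h=least_squares(lambda c:np.linalg.norm(Q-c,axis=1)-55,h,loss="soft_l1").x
    d=np.linalg.norm(Q-h,axis=1);print("hub",h,len(Q),d.mean(),d.std())
    print("pred hub px",proj(s,[*h,112]))
# handle: project vertical axis consistency
X=np.array([532.8,-408.8,140]); 
for z in(115,166): print(z,proj(T,[*X[:2],z]),proj(S,[*X[:2],z]))
```

```text
hub [ 477.8059589  -415.41785494] 498 54.55388773640146 2.8967543771415527
pred hub px [352.74806325 209.89852183]
hub [ 481.37293732 -413.74471241] 422 54.81661221165151 3.6415510598605496
pred hub px [329.76252614 224.99160317]
115 [350.0356323  187.40069423] [349.63798606 217.69775434]
166 [351.73893549 183.71035109] [350.31572565 197.53760577]
```

Hub ≈ (479,-415), handle at 54 mm from it, bearing ≈ 6°, consistent with 55 mm. I'll push with closed fingers, tool down, yaw 90. Transit first.

```bash
python3 -m handwheel '{"series": [[[0,0,-6,0,0,0.15,0],[-45.7,-37.5,-7,0,0,1.31,0],[-45.7,-37.5,-7,0,0,1.31,0],[-45.7,-37.5,-7,0,0,1.31,0],[-45.7,-37.5,-7,0,0,1.31,0],[-45.7,-37.5,-7,0,0,1.31,0],[-45.7,-37.5,-7,0,0,1.31,0],[-45.7,-37.5,-7,0,0,1.31,0],[-45.7,-37.5,-7,0,0,1.31,0],[-45.7,-37.5,-7,0,0,1.31,0],[-45.7,-37.5,-7,0,0,1.31,0],[-45.7,-37.5,-7,0,0,1.31,0]]]}' 20
```

```text
time: 1.8
tool_pos: [500.3, 97.7, 300.9]
tcp_rot: [-180.0, 0.0, 89.8]
ft_force: [-0.6, -0.1, 0.1]
finger_gap: -0.1
grip_force: 0.0
```

```bash
python3 -m handwheel '{"series": [[[-54.6,2.6,0,0,0,0,0],[-54.6,2.6,0,0,0,0,0],[-54.6,2.6,0,0,0,0,0],[-54.6,2.6,0,0,0,0,0],[-54.6,2.6,0,0,0,0,0],[-54.6,2.6,0,0,0,0,0],[-54.6,2.6,0,0,0,0,0],[-54.6,2.6,0,0,0,0,0],[-54.6,2.6,0,0,0,0,0],[-54.6,2.6,5,0,0,0,0],[-54.6,2.6,10,0,0,0,0],[-54.6,2.6,10,0,0,0,0]]]}'
python3 - <<'E'
from h import *
S=eyes.snapshot("side");W=eyes.snapshot("wrist");T=eyes.snapshot("top")
o=np.zeros((500,800,3),np.uint8)
def put(s,b,x):
    a=s["img"][b[1]:b[3],b[0]:b[2],::-1]; a=cv2.resize(a,(396,int(396*a.shape[0]/a.shape[1]))); o[:min(500,a.shape[0]),x:x+396]=a[:500]
put(S,(270,120,430,290),0); put(W,(0,0,640,400),402)
a=cv2.resize(T["img"][150:250,290:420,::-1],(320,246)); o[252:498,440:760]=a
cv2.imwrite("pics/pre.png",o)
E
```

```text
time: 3.3
tool_pos: [523.7, -442.9, 195.1]
tcp_rot: [-179.6, -0.5, 90.1]
ft_force: [-0.3, 0.7, -0.5]
finger_gap: -0.1
grip_force: 0.0
```

View pics/pre.png

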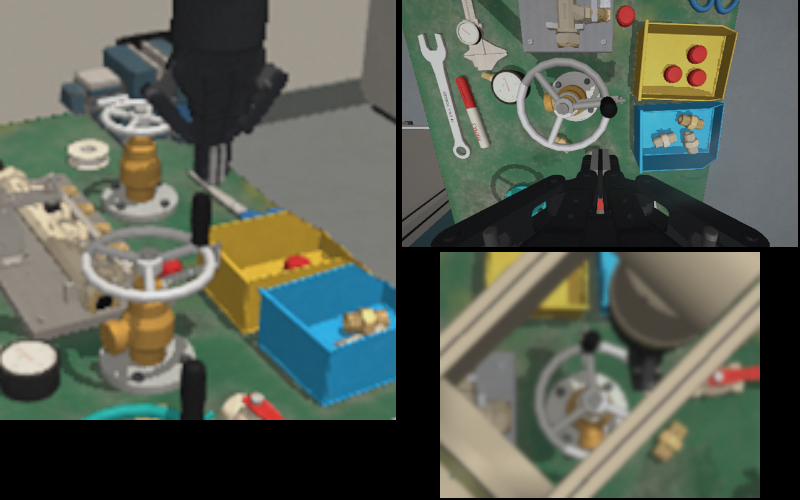

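The view shows the closed fingers beside the handle on its clockwise side, with hub, handle and pointer clear in the wrist view (hub ≈(262,175), handle ≈(333,172), pointer tip ≈(354,160) full-frame). Refine with the wrist view.

```bash
cat >> h.py <<'E'
from scipy.optimize import least_squares
def hub(s,h=(479,-415),z=112):
    h=np.array(h,float); g=cv2.cvtColor(s["img"],cv2.COLOR_RGB2HSV)
    v,u=np.nonzero((g[...,1]<45)&(g[...,2]>140)); P=np.array([plane(s,p,z)[:2] for p in zip(u,v)])
    for w in(16,12,8,7):
        d=np.linalg.norm(P-h,axis=1);Q=P[abs(d-55)<w]
        h=least_squares(lambda c:np.linalg.norm(Q-c,axis=1)-55,h,loss="soft_l1").x
    d=np.linalg.norm(Q-h,axis=1); return h,len(Q),d.mean(),d.std()
def dark(s,c,w=16,th=60):
    x,y=map(int,c); m=np.zeros(s["img"].shape[:2],bool); m[y-w:y+w,x-w:x+w]=s["img"][y-w:y+w,x-w:x+w].max(2)<th
    l,st,cc=blobs(m); i=1+np.argmax(st[1:,4]); return cc[i],st[i]
E
python3 - <<'E'
from h import *
print(status.sense()["tool_pos"])
W=eyes.snapshot("wrist"); print(hub(W)); h=hub(W)[0]
print("hub px",proj(W,[*h,112]))
c,st=dark(W,(333,172),22); print(c,st,plane(W,c,150), plane(W,c,140))
p=proj(W,[h[0]+78.5*np.cos(.11),h[1]+78.5*np.sin(.11),106.5]);print("pred tip",p)
x,y=map(int,p); cv2.imwrite("pics/tip.png",cv2.resize(W["img"][y-60:y+60,x-120:x+40,::-1],None,fx=5,fy=5,interpolation=cv2.INTER_CUBIC)); print(x-120,y-60)
E
```

```text
[ 526.9073676  -446.48755923  204.5244381 ]
(array([ 479.50277287, -415.59739974]), 3592, np.float64(55.37180335034455), np.float64(2.6025509010777106))
hub px [258.72156882 169.05535379]
[329.67040673 168.74474053] [317 152  27  34 713] [ 534.29240902 -408.77394388  150.        ] [ 534.64054262 -410.49659876  140.        ]
pred tip [356.89929635 157.2568875 ]
236 97
```

View pics/tip.png

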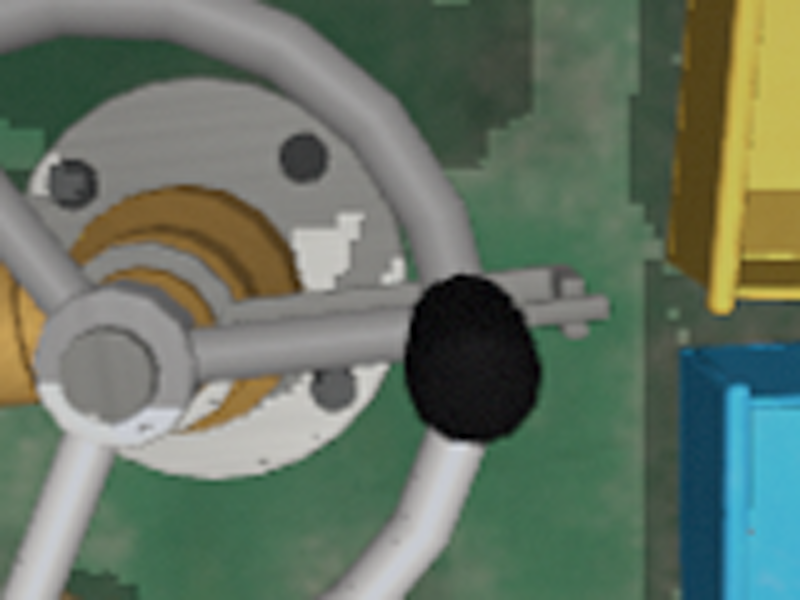

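The wrist crop puts the pointer tip at ≈(357,158), so bearing ≈ 5.8° from the hub (479.5,-415.4). Descend to z≈133.

```bash
python3 -m handwheel '{"series": [[[0,0,3,0,0,0,0],[0,0,5,0,0,0,0],[0,0,6.8,0,0,0,0],[0,0,6.8,0,0,0,0],[0,0,6.8,0,0,0,0]]]}'
python3 - <<'E'
from h import *
q=status.sense();print(q["tool_pos"],q["ft_force"],q["time"])
W=eyes.snapshot("wrist");cv2.imwrite("pics/down.png",W["img"][:,:,::-1])
q=status.sense();print(q["tool_pos"])
E
```

```text
time: 4.12
tool_pos: [525.9, -446.8, 134.2]
tcp_rot: [180.0, 0.0, 90.0]
ft_force: [0.6, 0.6, -0.1]
finger_gap: 0.4
grip_force: 0.0
[ 525.89138652 -446.76573832  134.17470427] [ 0.61701689  0.61733804 -0.13499895] 4.125
[ 526.05319282 -446.97703052  134.59201992]
```

View pics/down.png

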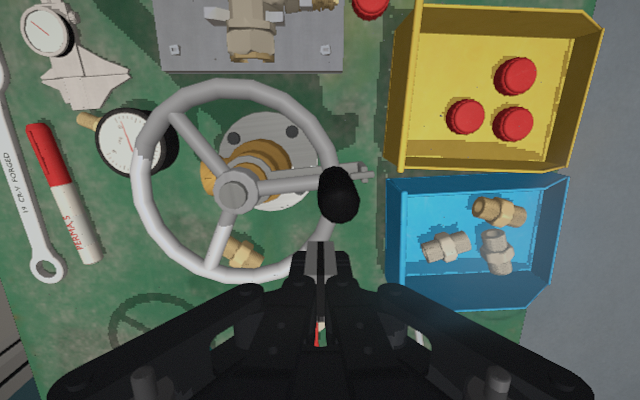

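Run:
```python
import numpy as np
for c in range(5):
    a0=-34+66*c; a=np.radians(a0+5.5*np.arange(1,13)); b=np.radians(a0)
    print(a0,[[round(5.5*(np.sin(t)-np.sin(b)),2),round(5.5*(np.cos(t)-np.cos(b)),2)] for t in a])
```

```text
-34 [[np.float64(0.45), np.float64(0.27)], [np.float64(0.93), np.float64(0.5)], [np.float64(1.42), np.float64(0.69)], [np.float64(1.93), np.float64(0.82)], [np.float64(2.45), np.float64(0.9)], [np.float64(2.98), np.float64(0.94)], [np.float64(3.51), np.float64(0.92)], [np.float64(4.03), np.float64(0.86)], [np.float64(4.55), np.float64(0.74)], [np.float64(5.05), np.float64(0.57)], [np.float64(5.53), np.float64(0.36)], [np.float64(5.99), np.float64(0.1)]]
32 [[np.float64(0.43), np.float64(-0.3)], [np.float64(0.84), np.float64(-0.64)], [np.float64(1.2), np.float64(-1.02)], [np.float64(1.54), np.float64(-1.43)], [np.float64(1.82), np.float64(-1.87)], [np.float64(2.07), np.float64(-2.34)], [np.float64(2.27), np.float64(-2.83)], [np.float64(2.42), np.float64(-3.33)], [np.float64(2.53), np.float64(-3.85)], [np.float64(2.58), np.float64(-4.38)], [np.float64(2.58), np.float64(-4.9)], [np.float64(2.53), np.float64(-5.43)]]
98 [[np.float64(-0.1), np.float64(-0.52)], [np.float64(-0.25), np.float64(-1.03)], [np.float64(-0.44), np.float64(-1.52)], [np.float64(-0.68), np.float64(-1.98)], [np.float6
[... 554 characters left out ...]
p.float64(-3.62), np.float64(0.21)], [np.float64(-4.1), np.float64(0.43)], [np.float64(-4.55), np.float64(0.7)], [np.float64(-4.98), np.float64(1.01)], [np.float64(-5.37), np.float64(1.36)], [np.float64(-5.73), np.float64(1.75)]]
230 [[np.float64(-0.32), np.float64(0.42)], [np.float64(-0.6), np.float64(0.87)], [np.float64(-0.83), np.float64(1.34)], [np.float64(-1.02), np.float64(1.84)], [np.float64(-1.16), np.float64(2.34)], [np.float64(-1.25), np.float64(2.87)], [np.float64(-1.28), np.float64(3.39)], [np.float64(-1.27), np.float64(3.92)], [np.float64(-1.21), np.float64(4.44)], [np.float64(-1.1), np.float64(4.96)], [np.float64(-0.94), np.float64(5.46)], [np.float64(-0.73), np.float64(5.95)]]
```

```bash
python3 -m handwheel '{"series": [[[0.45,0.25,-0.5,0,0,0,0],[0.95,0.5,-0.5,0,0,0,0],[1.4,0.65,-0.5,0,0,0,0],[1.95,0.8,-0.5,0,0,0,0],[2.45,0.9,-0.5,0,0,0,0],[3.0,0.9,-0.5,0,0,0,0],[3.5,0.9,-0.5,0,0,0,0],[4.05,0.85,-0.5,0,0,0,0],[4.55,0.7,-0.5,0,0,0,0],[5.05,0.55,-0.5,0,0,0,0],[5.55,0.35,-0.5,0,0,0,0],[6.0,0.1,-0.5,0,0,0,0]]]}'
python3 - <<'E'
from h import *
W=eyes.snapshot("wrist");cv2.imwrite("pics/p1.png",W["img"][:,:,::-1])
q=status.sense();print(q["tool_pos"],q["ft_force"])
E
```

```text
time: 5.68
tool_pos: [526.3, -386.5, 138.4]
tcp_rot: [-180.0, 0.0, 90.0]
ft_force: [1.5, -6.0, 0.5]
finger_gap: 0.3
grip_force: 2.9
[ 526.05367942 -385.93255537  138.32945271] [ 1.32675317 -4.33184581  1.32411091]
```

View pics/p1.png

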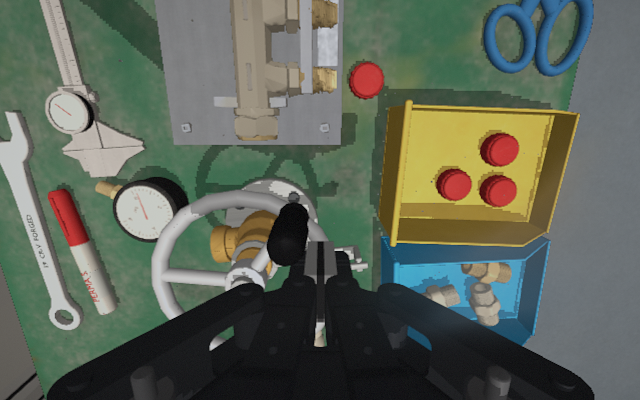

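The handle (≈(288,232)) is moving ahead of the fingertips with about 5 N. Continue.

```bash
python3 -m handwheel '{"series": [[[0.4,-0.3,0,0,0,0,0],[0.85,-0.65,0,0,0,0,0],[1.2,-1.0,0,0,0,0,0],[1.5,-1.45,0,0,0,0,0],[1.8,-1.85,0,0,0,0,0],[2.05,-2.35,0,0,0,0,0],[2.25,-2.85,0,0,0,0,0],[2.4,-3.35,0,0,0,0,0],[2.5,-3.85,0,0,0,0,0],[2.6,-4.4,0,0,0,0,0],[2.6,-4.9,0,0,0,0,0],[2.5,-5.4,0,0,0,0,0]]]}'
```

```text
time: 7.22
tool_pos: [472.2, -361.3, 138.2]
tcp_rot: [-180.0, -0.0, 90.0]
ft_force: [5.0, 0.2, 0.3]
finger_gap: -0.0
grip_force: 2.3
```

```bash
python3 -m handwheel '{"series": [[[-0.1,-0.5,0,0,0,0,0],[-0.25,-1.05,0,0,0,0,0],[-0.45,-1.5,0,0,0,0,0],[-0.7,-2.0,0,0,0,0,0],[-0.95,-2.4,0,0,0,0,0],[-1.3,-2.85,0,0,0,0,0],[-1.65,-3.2,0,0,0,0,0],[-2.05,-3.55,0,0,0,0,0],[-2.5,-3.85,0,0,0,0,0],[-2.95,-4.15,0,0,0,0,0],[-3.45,-4.35,0,0,0,0,0],[-3.95,-4.5,0,0,0,0,0]]]}'
```

```text
time: 8.72
tool_pos: [427.2, -401.2, 138.1]
tcp_rot: [-180.0, -0.0, 90.0]
ft_force: [1.1, 3.9, -0.3]
finger_gap: -0.1
grip_force: 2.1
```

```bash
python3 -m handwheel '{"series": [[[-0.5,-0.1,0,0,0,0,0],[-1.05,-0.2,0,0,0,0,0],[-1.55,-0.2,0,0,0,0,0],[-2.1,-0.2,0,0,0,0,0],[-2.6,-0.1,0,0,0,0,0],[-3.1,0.05,0,0,0,0,0],[-3.6,0.2,0,0,0,0,0],[-4.1,0.45,0,0,0,0,0],[-4.55,0.7,0,0,0,0,0],[-5.0,1.0,0,0,0,0,0],[-5.35,1.35,0,0,0,0,0],[-5.75,1.75,0,0,0,0,0]]]}'
```

```text
time: 10.22
tool_pos: [445.0, -458.8, 138.3]
tcp_rot: [-180.0, 0.0, 90.0]
ft_force: [-4.6, 3.4, -0.8]
finger_gap: 0.5
grip_force: 2.1
```

```bash
python3 -m handwheel '{"series": [[[-0.3,0.4,0,0,0,0,0],[-0.6,0.85,0,0,0,0,0],[-0.85,1.35,0,0,0,0,0],[-1.0,1.85,0,0,0,0,0],[-1.15,2.35,0,0,0,0,0],[-1.25,2.85,0,0,0,0,0],[-1.3,3.4,0,0,0,0,0],[-1.25,3.7,0,0,0,0,0],[-1.25,3.9,0,0,0,0,0]]]}'
python3 - <<'E'
from h import *
W=eyes.snapshot("wrist");S=eyes.snapshot("side")
o=np.zeros((400,800,3),np.uint8);o[:,:420]=W["img"][:,110:530,::-1]
o[:,425:]=cv2.resize(S["img"][150:270,290:400,::-1],(375,400));cv2.imwrite("pics/p5.png",o)
q=status.sense();print(q["tool_pos"],q["ft_force"])
E
```

```text
time: 11.35
tool_pos: [484.3, -470.9, 138.4]
tcp_rot: [180.0, 0.0, 90.0]
ft_force: [-3.3, -0.0, -0.3]
finger_gap: 0.4
grip_force: 2.2
[ 484.38785954 -470.9036232   138.37366475] [-2.30036935 -0.55595452 -0.69405515]
```

View pics/p5.png

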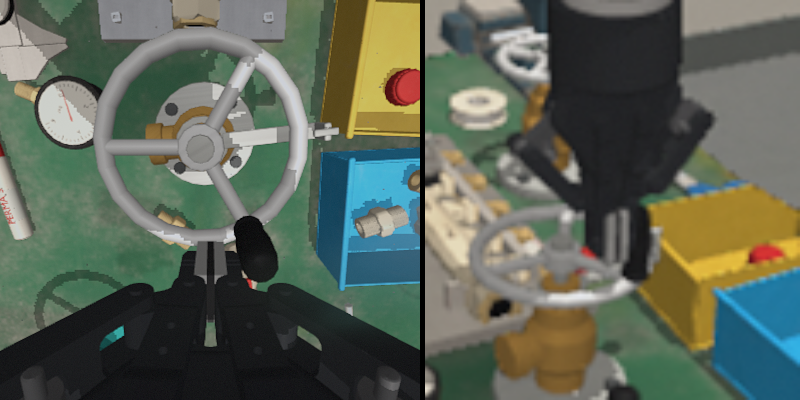

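Spoke and handle stand at about -60° with the pointer arm at ≈ +6° (tip ≈(445,130) in full frame); the fingertips are still behind the handle. Continue, short of the end.

```bash
python3 -m handwheel '{"series": [[[0.05,0.5,0,0,0,0,0],[0.15,0.95,0,0,0,0,0],[0.3,1.4,0,0,0,0,0],[0.5,1.85,0,0,0,0,0],[0.7,2.25,0,0,0,0,0],[0.95,2.65,0,0,0,0,0],[1.25,3.05,0,0,0,0,0],[1.6,3.4,0,0,0,0,0],[1.95,3.7,0,0,0,0,0],[2.2,3.95,0,0,0,0,0],[2.2,3.95,0,0,0,0,0]]]}'
cat >> h.py <<'E'
def ang():
    W=eyes.snapshot("wrist");S=eyes.snapshot("side");h,n,m,sd=hub(W,(479.5,-415.4))
    print("hub",h,m,sd)
    return W,S
E
python3 - <<'E'
from h import *
W,S=ang(); q=status.sense();print(q["tool_pos"],q["ft_force"])
H=np.array([479.5,-415.4])
for a in(-20,-10,0,5.8): 
    t=np.radians(a);X=[*(H+55*np.array([np.cos(t),np.sin(t)])),140]; print(a,proj(W,X),proj(S,X))
o=np.zeros((400,800,3),np.uint8);o[:,:420]=W["img"][:,110:530,::-1]
o[:,425:]=cv2.resize(S["img"][150:270,290:400,::-1],(375,400));cv2.imwrite("pics/p6.png",o)
E
```

```text
time: 12.82
tool_pos: [524.2, -448.5, 138.5]
tcp_rot: [180.0, -0.0, 90.0]
ft_force: [-0.8, -1.3, 0.2]
finger_gap: 0.1
grip_force: 0.8
hub [ 478.9150713 -415.1718968] 55.41397639309796 2.667935344201747
[ 524.00992525 -448.53652647  138.43139242] [ 0.65713547 -0.90037343  1.16124828]
-20 [332.07901541 233.81148756] [354.80334743 213.37545791]
-10 [337.30806391 216.3992511 ] [353.78465576 211.18538959]
0 [339.35308608 197.78811004] [352.05785732 209.12835596]
5.8 [338.98243788 186.63715309] [350.75729959 208.01838358]
```

View pics/p6.png

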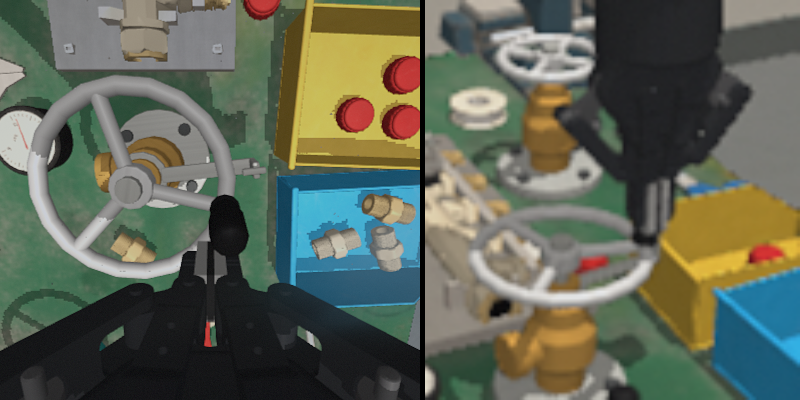

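Handle is ≈ -13° (pointer +6°). Advance slowly to ~5 mm short.

```bash
python3 -m handwheel '{"series": [[[0.3,0.2,0,0,0,0,0],[0.6,0.35,0,0,0,0,0],[0.9,0.5,0,0,0,0,0],[1.2,0.6,0,0,0,0,0],[1.4,0.7,0,0,0,0,0],[1.4,0.7,0,0,0,0,0],[1.4,0.7,0,0,0,0,0]]]}'
cat >> h.py <<'E'
def spoke(W,H=(479.5,-415.4)):
    # bearing of the handle foot from spoke/handle silhouettes along rim plane: top-of-handle dark blob edge on the +y side
    out=[]
    for z in (117,):
        for rad in (25,30,35,40):
            a=np.radians(np.arange(-40,40,.25)); v=[]
            for t in a:
                p=proj(W,[H[0]+rad*np.cos(t),H[1]+rad*np.sin(t),z]); v.append(cv2.getRectSubPix(W["img"],(1,1),tuple(map(float,p)))[0,0])
            out.append(np.array(v))
    return np.degrees(a),out
E
python3 - <<'E'
from h import *
W,S=ang(); q=status.sense();print(q["tool_pos"],q["ft_force"])
H=np.array([479.5,-415.4])
for a in(0,5.8): 
    t=np.radians(a);X=[*(H+55*np.array([np.cos(t),np.sin(t)])),140]; print(a,proj(W,X),proj(S,X))
c,st=dark(S,(351,208),14); print(c,st)
o=np.zeros((500,800,3),np.uint8);o[:,:400]=cv2.resize(W["img"][130:255,240:340,::-1],(400,500),interpolation=cv2.INTER_CUBIC)
o[:400,425:]=cv2.resize(S["img"][180:240,320:376,::-1],(375,400),interpolation=cv2.INTER_CUBIC);cv2.imwrite("pics/p7.png",o)
E
```

```text
time: 13.8
tool_pos: [530.8, -434.6, 138.3]
tcp_rot: [180.0, -0.0, 90.0]
ft_force: [0.4, -1.7, 1.0]
finger_gap: 0.1
grip_force: 0.8
hub [ 478.77692967 -415.0963647 ] 55.11447362027563 2.763990029995889
[ 530.68984721 -434.64759503  138.27762116] [ 0.60712087 -1.10033455  0.35614898]
0 [325.64760991 224.76267462] [352.05785732 209.12835596]
5.8 [325.13805163 214.1809742 ] [350.75729959 208.01838358]
[352.00396825 202.32539683] [340 194  25  27 252]
```

View pics/p7.png

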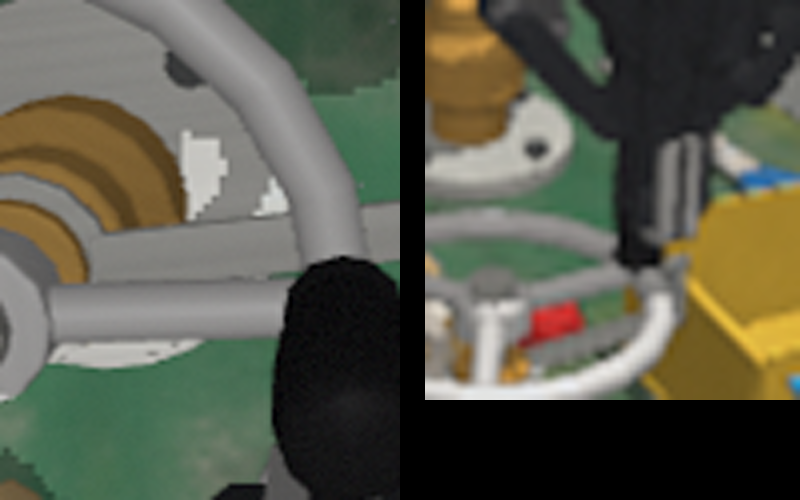

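The crop shows the spoke at about slope 1.6° versus 7.2° initially, i.e. ≈5.5° (≈5 mm) left. I'll measure the remainder numerically against the starting wrist picture (handle's foot edge cast on one plane).

```bash
cat >> h.py <<'E'
def foot(s,H=np.array([479.5,-415.4])):
    # far (+y) edge of the black handle's foot, median row of first dark pixel near its middle columns, cast on z=117
    x,y=proj(s,[H[0]+54.7,H[1]+5.5,117]); x,y=int(x),int(y)
    g=s["img"].max(2).astype(float); e=[]
    for c in range(x-14,x+15):
        col=g[y-30:y+35,c]; k=np.nonzero(col<50)[0]
        if len(k):
            k=k[0]; f=0 if k==0 else (col[k-1]-50)/(col[k-1]-col[k]+1e-9); e.append((c,y-30+k-1+f))
    e=np.array(e); i=np.argsort(e[:,1])[:9]; p=np.median(e[i],axis=0); return p,plane(s,p,117)
E
python3 - <<'E'
from h import *
W=eyes.snapshot("wrist"); q=status.sense()["tool_pos"]
print("now",foot(W),W["R"].round(3).tolist())
D=dict(W); D["img"]=cv2.imread("pics/down.png")[:,:,::-1]; D["t"]=W["t"]-W["R"]@(np.array([526.0,-446.9,134.5])-q)
print("hub check",hub(D),hub(W)); print("start",foot(D))
E
```

```text
now (array([326.        , 194.32692308]), array([ 534.96460974, -405.68470174,  117.        ])) [[1.0, 0.0, -0.0], [0.0, -0.96, 0.279], [-0.0, -0.279, -0.96]]
hub check (array([ 478.82643407, -415.32822662]), 6558, np.float64(55.48593174732939), np.float64(2.6970366866918107)) (array([ 478.78685603, -415.0996598 ]), 5409, np.float64(55.11180617453289), np.float64(2.761391710897869))
start (array([335.        , 166.52808989]), array([ 534.99226132, -401.57151104,  117.        ]))
```

4.1 mm left. Push 3 mm, then re-measure.

```bash
python3 -m handwheel '{"series": [[[0.1,0.05,0,0,0,0,0],[0.2,0.1,0,0,0,0,0],[0.3,0.1,0,0,0,0,0],[0.3,0.1,0,0,0,0,0],[0.3,0.1,0,0,0,0,0]]]}'
cat > m.py <<'E'
from h import *
W=eyes.snapshot("wrist"); q=status.sense()["tool_pos"]; print(q)
D=dict(W); D["img"]=cv2.imread("pics/down.png")[:,:,::-1]; D["t"]=W["t"]-W["R"]@(np.array([526.0,-446.9,134.5])-q)
a,b=foot(W),foot(D);print("now",a,"start",b,"hub dy",hub(W)[0]-hub(D)[0])
# spoke slope: grey spoke centre line between radius 22 and 44, edges by gradient
H=np.array([479.2,-415.3])
for s in(W,D):
    g=cv2.GaussianBlur(cv2.cvtColor(s["img"],cv2.COLOR_RGB2HSV),(3,3),0)[...,1].astype(float); pts=[]
    for rad in np.arange(22,44,1.):
        u=[proj(s,[H[0]+rad,H[1]+y,112]) for y in np.arange(-14,16,.25)]
        v=np.array([cv2.remap(g.astype(np.float32),np.float32([[p[0]]]),np.float32([[p[1]]]),1)[0,0] for p in u])
        dv=np.diff(v); k=np.argmin(dv[:90]); pts.append((rad,-14+.25*k))
    pts=np.array(pts);t=pts[:,1]; m=abs(t-np.median(t))<5; c=np.polyfit(pts[m,0],t[m],1); print("lower spoke edge slope deg",np.degrees(np.arctan(c[0])),t.round(1))
E
python3 m.py
```

```text
time: 14.58
tool_pos: [531.5, -431.9, 138.3]
tcp_rot: [-180.0, -0.0, 90.0]
ft_force: [-0.6, -2.8, 0.1]
finger_gap: -0.1
grip_force: 1.7
[ 531.54169794 -431.89951708  138.26586467]
now (array([325.        , 194.52747253]), array([ 535.27437645, -403.07527135,  117.        ])) start (array([335.        , 166.52808989]), array([ 534.96165029, -401.58993734,  117.        ])) hub dy [-0.1039238   0.30157342]
lower spoke edge slope deg 18.47618799831144 [-7.5 -7.5 -7.2 -7.2 -7.2 -7.2 -6.8 -6.2 -6.  -6.  -5.2 -4.8 -4.8 -3.8
 -2.5 -2.8 -2.  -2.  -2.  -2.  -2.  -2. ]
lower spoke edge slope deg 3.9753286793105604 [ -3.   -2.8  -2.8 -12.  -12.2 -11.5 -11.5 -11.  -10.5 -10.5  -9.8  -9.
  -8.5  -7.8  -6.8  -6.2  -5.2  -4.2  -3.   -2.   -1.   -1. ]
```

≈1.5–1.8 mm (1.6–1.9°) left. One more 1.5 mm push.

```bash
python3 -m handwheel '{"series": [[[0.05,0,0,0,0,0,0],[0.1,0.05,0,0,0,0,0],[0.15,0.05,0,0,0,0,0],[0.15,0.05,0,0,0,0,0],[0.15,0.05,0,0,0,0,0]]]}'
python3 m.py | head -2
```

```text
time: 15.25
tool_pos: [532.0, -430.4, 138.2]
tcp_rot: [-180.0, -0.0, 90.0]
ft_force: [-0.5, -3.1, 0.3]
finger_gap: -0.1
grip_force: 1.6
[ 532.01490389 -430.3394897   138.24022034]
now (array([323.        , 194.53846154]), array([ 534.61630072, -401.53838213,  117.        ])) start (array([335.        , 166.52808989]), array([ 534.95934487, -401.6117376 ,  117.        ])) hub dy [-0.12909705  0.31097378]
```

Aligned within ~0.3 mm. Back off, rise to the earlier view pose, and compare with the starting pictures.

```bash
python3 -m handwheel '{"series": [[[-0.4,0,0,0,0,0,0],[-1.0,-0.3,0,0,0,0,0],[-1.6,-0.5,0,0,0,0,0],[-1.6,-0.5,-2,0,0,0,0],[-1.6,-0.5,-5,0,0,0,0],[-1.6,-0.5,-6.6,0,0,0,0],[-1.6,-0.5,-6.6,0,0,0,0],[-1.6,-0.5,-6.6,0,0,0,0]]]}'
python3 - <<'E'
from h import *
W=eyes.snapshot("wrist");S=eyes.snapshot("side"); print(status.sense()["tool_pos"])
c,st=dark(W,(329,169),22); print("wrist",c,st,plane(W,c,140),"start 534.64,-410.50"); print(hub(W),"start hub 479.50,-415.60")
m=np.zeros((400,640),bool);m[190:225,340:360]=S["img"][190:225,340:360].max(2)<60;l,st,c=blobs(m);i=1+np.argmax(st[1:,4]);print("side",c[i],st[i],"start 350.59,207.94")
E
```

```text
time: 16.3
tool_pos: [526.7, -446.0, 203.3]
tcp_rot: [-179.9, -0.1, 90.0]
ft_force: [0.1, 0.7, -0.2]
finger_gap: -0.3
grip_force: 0.0
[ 526.47448592 -445.78713826  202.50498717]
wrist [330.40807799 170.37604457] [318 154  27  33 718] [ 534.78670584 -410.78850107  140.        ] start 534.64,-410.50
(array([ 479.45888446, -415.5779589 ]), 3602, np.float64(55.36004599011095), np.float64(2.6211868106980587)) start hub 479.50,-415.60
side [350.7862069  207.93103448] [347 198   9  22 145] start 350.59,207.94
```

The handle is back within ≈0.3 mm (0.3°) of where it started, just short of it and not past. Take the hand clear and check with the top camera that nothing else moved.

```bash
python3 -m handwheel '{"series": [[[0,0,-5,0,0,0,0],[0,0,-10,0,0,0,0],[6,0,-10,0,0,0,0],[12,0,-10,0,0,0,0],[18,0,-10,0,0,0,0],[24,0,-10,0,0,0,0],[30,0,-10,0,0,0,0],[36,0,-10,0,0,0,0],[42,0,-10,0,0,0,0],[48,0,-10,0,0,0,0],[54,0,-10,0,0,0,0],[54,0,-10,0,0,0,0]]]}'
python3 - <<'E'
from h import *
T=eyes.snapshot("top"); a=cv2.imread("pics/top0.png").astype(int)[:,:,::-1]
print("top handle",dark(T,(351,186),11),"start 350.60,186.18")
d=(abs(T["img"].astype(int)-a).max(2)>40); l,st,c=blobs(d); print([(s.tolist()) for s in st[1:] if s[4]>6][:12])
print(r.hand_in())
E
```

```text
time: 17.9
tool_pos: [526.1, 97.6, 303.2]
tcp_rot: [-179.9, -0.1, 90.3]
ft_force: [-0.0, -0.7, 0.3]
finger_gap: -0.1
grip_force: 0.0
top handle (array([350.65853659, 186.19512195]), array([348, 183,   7,   8,  41], dtype=int32)) start 350.60,186.18
[[36, 81, 79, 319, 10005], [28, 83, 19, 202, 1279], [0, 84, 39, 203, 2792], [39, 103, 2, 17, 19], [0, 150, 22, 6, 81], [9, 280, 24, 6, 76], [0, 286, 36, 114, 3847], [126, 377, 41, 23, 529]]
the job is handed in; nothing more can be done
None
```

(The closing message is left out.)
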